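# Weight the glued blocks of a panel painting

### The job

Four wooden blocks have just been glued across the joints on the back of the panel painting and need pressing while the glue sets: put on each block the steel weight of the same shape and size, centred on it, lying flat and turned so that its sides follow the block's. Set the long bar weight on the long block before any of the others, lower every weight gently rather than dropping it, and leave the jar and the tin lid among the weights undisturbed.

Things in the scene. Friction and masses are not known exactly. Their poses are not given: they have to be found in the camera images.
- bar_weight: The long bar weight: rectangular, 90 mm (its x) by 30 mm (its y). Its grip is a flat fin 36 mm along x, 14 mm thick along y. Steel plate 22 mm tall with an upright dark steel grip standing on its centre, 32 mm tall (whole height 54 mm). Loose, about 500 g; starts upright on the thin grey felt board, which is 6 mm thick. Origin: centre of its underside, z up.
- square_weight: The square weight: 50 x 50 mm, sides along its x and y. Its grip is a square stem 18 x 18 mm, sides parallel to the plate's. Steel plate 22 mm tall with an upright dark steel grip standing on its centre, 32 mm tall (whole height 54 mm). Loose, about 480 g; starts upright on the thin grey felt board, which is 6 mm thick. Origin: centre of its underside, z up.
- large_round_weight: The large round weight: diameter 60 mm. Its grip is a round stem of diameter 18 mm. Steel plate 22 mm tall with an upright dark steel grip standing on its centre, 32 mm tall (whole height 54 mm). Loose, about 520 g; starts upright on the thin grey felt board, which is 6 mm thick. Origin: centre of its underside, z up.
- small_round_weight: The small round weight: diameter 40 mm. Its grip is a round stem of diameter 18 mm. Steel plate 22 mm tall with an upright dark steel grip standing on its centre, 32 mm tall (whole height 54 mm). Loose, about 250 g; starts upright on the thin grey felt board, which is 6 mm thick. Origin: centre of its underside, z up.
- batten: Long wooden block, 94 mm (its x) by 34 mm (its y), lying across a joint of the panel; 8 mm thick, pale wood, glued fast (fixed) flat on the back of the 15 mm thick brown plank panel (270 x 290 mm). Origin: centre of its underside, which lies 15 mm above the table; its top is 8 mm above its origin; z up.
- square_block: Square wooden block, 54 x 54 mm, sides along its x and y; 8 mm thick, pale wood, glued fast (fixed) flat on the back of the 15 mm thick brown plank panel (270 x 290 mm). Origin: centre of its underside, which lies 15 mm above the table; its top is 8 mm above its origin; z up.
- large_disc: Large round wooden block, diameter 64 mm; 8 mm thick, pale wood, glued fast (fixed) flat on the back of the 15 mm thick brown plank panel (270 x 290 mm). Origin: centre of its underside, which lies 15 mm above the table; its top is 8 mm above its origin; z up.
- small_disc: Small round wooden block, diameter 44 mm; 8 mm thick, pale wood, glued fast (fixed) flat on the back of the 15 mm thick brown plank panel (270 x 290 mm). Origin: centre of its underside, which lies 15 mm above the table; its top is 8 mm above its origin; z up.
- tin_lid: Bystander among the weights: shallow open metal lid, diameter 54 mm, 13 mm tall, no grip. Loose. Origin: centre of its underside.
- jar: Bystander among the weights: small closed amber glass jar with a white cap, diameter about 42 mm, 48 mm tall. Loose. Origin: centre of its underside.

How it is judged:
By the outcome, as a careful person would: the job done as asked, in the order asked, and still so for the second after the job is handed in, with the robot touching nothing.
It also fails if it takes over 112 s, if anything falls off the work surface, if the arm or the gripper's body presses on something with over 40 N, if the wrist force passes 120 N, or if a joint passes its speed limit or range.

### The arm

A 6-joint arm with a two-finger parallel gripper is mounted at the origin on the work surface. World frame = base frame: x ahead of the robot, y to its left, z up, the work surface at z = 0. Lengths are in m, angles in rad, forces in N, time in s.
With the tool pointing down it reaches from about 0.3 to 0.875 m from the base axis. Payload 4.2 kg.
Tool frame: the origin (TCP) lies at the very end of the fingers, on their centre line; the grasp point (between the pads) lies 19 mm behind it (ctrl.grip_point_offset is the distance from the TCP to the grasp point, in m); z points along the fingers, y is the line along which they close (so a half turn about z gives the same grasp; the last joint's range is limited). The gripper opens to 85 mm and grips with 20 to 120 N. Pads are 22 mm wide; open, the fingers measure 114 mm over their backs; the gripper's body (76 mm by 85 mm) begins 54 mm behind the grasp point. The pads swing forward as they close: fully open they stand 13 mm farther back than shut.
Start: joints at [1.122, 0.32, 1.565, -0, 1.257, -0.02], TCP at [0.239, 0.523, 0.231] pointing down, gripper open.
Joint ranges: [-3.11, 3.11], [-0.84, 2.01], [0.21, 2.61], [-1.34, 4.49], [0.05, 2.63], [-2.56, 2.56]. Speed limits (rad/s): [2.57, 2.57, 3.14, 3.14, 3.14, 3.14].

### API

Orientations are given as a rotation vector (axis times angle).
In Python, from bench import ctrl, vision gives the robot as it stands.
- The arm moves only by the shell command python3 -m inch 'ROWS' [FORCE]. ROWS is text: rows parted by semicolons, each of 7 numbers parted by spaces: the gripper's target within -1 to 1 (fully open at 1, half-way at 0, shut at -1), then the shift along the tool's x, y, z in mm, then the turn, a rotation vector about the tool's x, y, z in rad. A call has 1 to 12 rows; each row is the pose to reach, as a shift and turn from the pose commanded when the call began, along the tool's axes at that moment; what a row does not reach only later rows make up. A row lasts 1/8 s, in which the tool goes at most 62.5 mm and 10.7 degrees, less where a joint would pass 70% of its speed; a pose out of reach is approached as far as the arm can. A call with a gripper value outside its range is refused whole. The fingers move at their own pace and stop on an object; FORCE is the grip in N (left out, the last holds). Time passes only in rows, so rows that repeat a pose let the fingers close. It gives the time, the measured TCP pose, the force, the opening and the grip force at its end, in the units of the state.
- ctrl.read_state(): the state, without advancing time (a new reading comes with each control period).
- vision.snapshot(name): name is "scene" or "top"; returns the picture (480x640x3 uint8, red, green, blue); there is no depth.
- vision.camera_params(name): a dict with "fx", "fy", "cx", "cy" (pixels), "R" (3x3) and "t" (3): a world point X has camera coordinates R X + t. Camera axes: x right, y down, z forward; pixel columns grow to the right and rows downward; lengths in m; the calibration is good to about 2 mm. A picture is of the moment at which its call begins. camera_params takes no time and is no camera call.
- ctrl.job_done(): hands the job in; it is judged then, once.
The state is a dict: "time_s": time; "q": joint angles; "qvel": joint speeds; "tau": joint torques, N m; "ee_pos": TCP position; "eef_rot": TCP orientation; "wrist_force": force on the tool from outside, world axes, zero at the start; "ft_torque": the same for the moment, N m; "gripper_width": opening from 0.0 (shut) to 1.0 (fully open); "finger_force": force on a finger pad.
Only numpy, scipy, OpenCV 4.12 (cv2) and the standard library are available. Lean on these libraries where they do the work, as an engineer would, in place of code of your own. Each camera call takes 0.05 s, during which the arm holds its last target. There are 200 camera calls.

## Working session

There is one attempt and no reset: what is moved stays moved. The work goes in short steps, Python scripts to look and compute and a shell command to move; the robot and the scene stay as the last step left them, time stands still between calls to the robot, and variables do not carry over. Pictures are saved under pics/ and viewed, at most 14 in all, crops included, and the job is handed in when it is done.

```bash
ls; mkdir -p pics; python3 - <<'E'
from bench import ctrl, vision
import cv2
for n in("scene","top"):
    im=vision.snapshot(n); cv2.imwrite(f"pics/{n}0.png",im[:,:,::-1]); p=vision.camera_params(n); print(n,p)
print(ctrl.read_state(), ctrl.grip_point_offset)
E
```

```text
pics
scene {'fx': 607.4748124436078, 'fy': 607.4748124436078, 'cx': 320.69751515613945, 'cy': 237.08258871179288, 'R': array([[ 0.23843841,  0.97110961,  0.00965699],
       [ 0.73062381, -0.17282282, -0.66054607],
       [-0.63979369,  0.16455518, -0.7507234 ]]), 't': array([-0.13690041, -0.35714015,  1.37901679])}
top {'fx': 507.0437295448053, 'fy': 507.0437295448053, 'cx': 320.5876949200723, 'cy': 247.3042591705802, 'R': array([[-0.00306879, -0.99997245,  0.00675813],
       [-0.98809445,  0.00199267, -0.15383561],
       [ 0.1538179 , -0.00714976, -0.98807334]]), 't': array([0.00517772, 0.52253879, 0.76086216])}
{'time_s': 0.1, 'q': array([ 1.12200717e+00,  3.20243357e-01,  1.56555190e+00, -3.96866679e-05,
        1.25739402e+00, -1.99836326e-02]), 'qvel': array([-0.00031549, -0.00018608, -0.001722  ,  0.00024789, -0.00055058,
       -0.00030419]), 'tau': array([ 1.10454537e-03, -4.16409516e+01, -2.34707004e+01,  2.15288736e-05,
        4.91931278e-03, -1.11876750e-05]), 'ee_pos': array([0.2388951 , 0.52256085, 0.23055948]), 'eef_rot': array([-6.68327404e-01, -3.06933833e+00,  2.45291323e-03]), 'wrist_force': array([-0.69445432,  0.23105466, -0.04165441]), 'ft_torque': array([-0.00780299,  0.02859349, -0.00399024]), 'finger_force': 0.0, 'gripper_width': 1.002109578117356} 0.0187
```

View pics/top0.png

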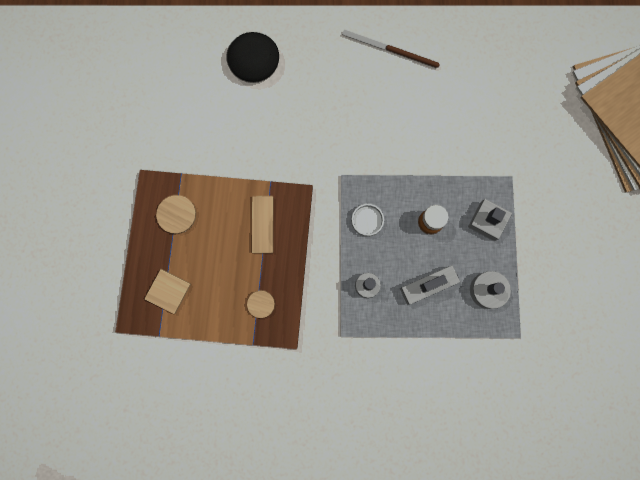

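View pics/scene0.png

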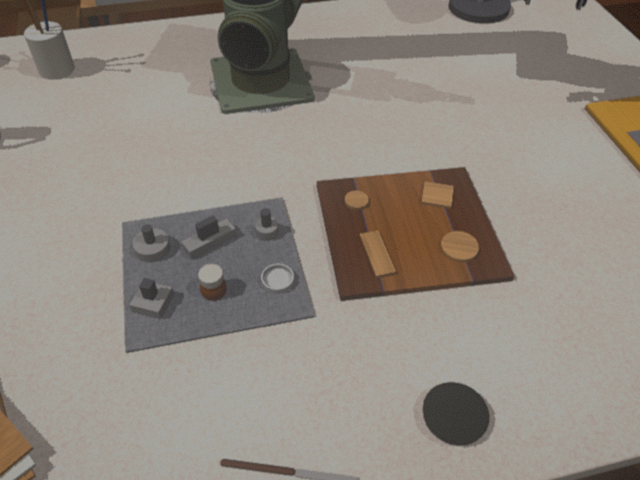

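The top view shows the panel (115–312, 170–348) with four blocks, and the felt (340–520, 176–338) with the weights, lid (367,220) and jar (433,220). The arm is out of view. Next I'll enlarge both areas.

```bash
python3 - <<'E'
import cv2
im=cv2.imread("pics/top0.png")
for n,(x,y) in dict(panel=(130,180),felt=(340,180)).items():
    w,h=(180,144)
    c=cv2.resize(im[y:y+h,x:x+w],None,fx=4.4,fy=4.0,interpolation=cv2.INTER_CUBIC) if 0 else cv2.resize(im[y:y+h,x:x+w],None,fx=4,fy=4,interpolation=cv2.INTER_CUBIC)
    for i in range(0,w,20): cv2.putText(c,str(x+i),(4*i,10),0,.35,(0,255,255),1); cv2.line(c,(4*i,12),(4*i,18),(0,255,255),1)
    for i in range(0,h,20): cv2.putText(c,str(y+i),(0,4*i+4),0,.35,(0,255,255),1)
    cv2.imwrite(f"pics/{n}.png",c)
E
```

```text
(no output)
```

View pics/panel.png

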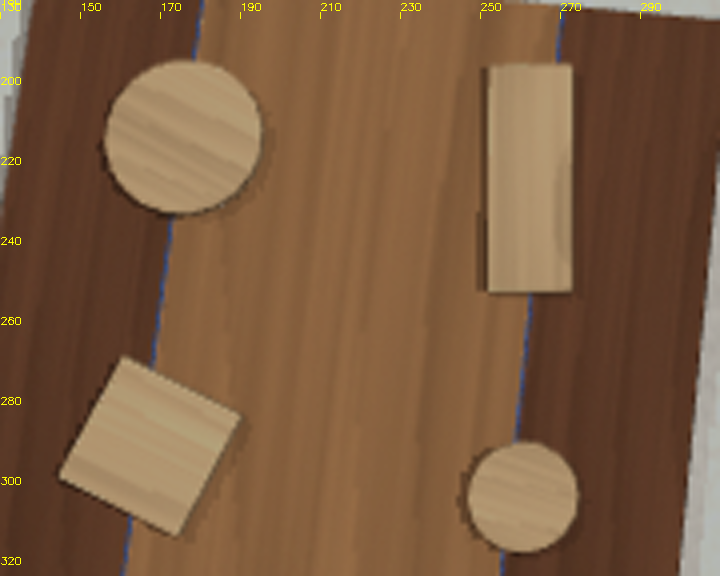

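View pics/felt.png

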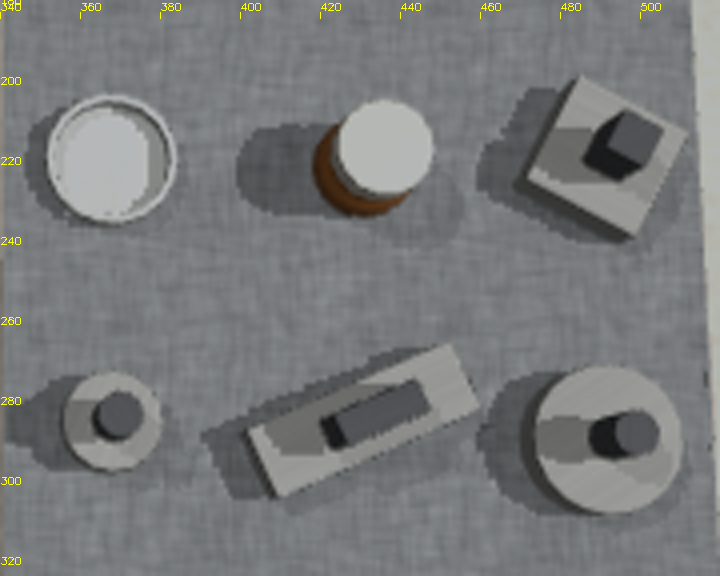

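Readings (top view, 4x crops). Block tops: the large disc centre is at crop (183.5,136) and the small disc at (523,497). The batten corners are (488,64)–(572,292), and the square is (123,357),(241,416),(178,536),(59,476). For the weights I read the plate corners, the stem tops and the circle outlines. Next I'll compute positions and check them against the known sizes.

```bash
cat > h.py <<'E'
import numpy as np
from scipy.spatial.transform import Rotation as Ro
from bench import ctrl, vision
def world(uv,z,cam="top"):
    p=vision.camera_params(cam); uv=np.atleast_2d(uv)
    d=np.c_[(uv[:,0]-p["cx"])/p["fx"],(uv[:,1]-p["cy"])/p["fy"],np.ones(len(uv))]@p["R"]
    c=-p["R"].T@p["t"]; return c+d*((z-c[2])/d[:,2])[:,None]
def crop(c,off): return (np.array(c,float)+.5)/4-.5+off
def go(x,y,z,yaw=None):
    """shift (tool mm) and turn (rad) from the present pose to TCP x,y,z with closing axis at yaw (deg, mod 180)"""
    s=ctrl.read_state(); R=Ro.from_rotvec(s["eef_rot"]); M=R.as_matrix(); q1=np.arctan2(y,x)
    a=np.degrees(np.arctan2(M[1,1],M[0,1])) if yaw is None else yaw
    if yaw is not None: a=np.degrees(q1)+(a-np.degrees(q1)+90)%180-90
    a=np.radians(a); ya=np.array([np.cos(a),np.sin(a),0]); za=np.array([0,0,-1.])
    T=np.c_[np.cross(ya,za),ya,za]
    print("shift",np.round(M.T@(np.array([x,y,z])-s["ee_pos"])*1000,1),"turn",np.round(Ro.from_matrix(M.T@T).as_rotvec(),3),
      "now",np.round(s["ee_pos"],4),"yaw",round(float(np.degrees(np.arctan2(M[1,1],M[0,1]))),1),"q6",round(float(s["q"][5]),2),"w",round(float(s["gripper_width"]),2),"t",round(float(s["time_s"]),1),"F",np.round(s["wrist_force"],1))
E
python3 - <<'E'
from h import *
P=(130,180);F=(340,180)
def quad(n,c,off,z):
    w=world(crop(c,off),z); e=np.diff(np.r_[w,w[:1]],axis=0); 
    print(n,"c",w.mean(0).round(4),"sides",(np.linalg.norm(e,axis=1)*1000).round(1),"ang",(np.degrees(np.arctan2(e[:,1],e[:,0]))%180).round(1))
def circ(n,l,r,t,b,off,z):
    w=world(crop([[l,(t+b)/2],[r,(t+b)/2],[(l+r)/2,t],[(l+r)/2,b]],off),z)
    print(n,"c",w.mean(0).round(4),"d",np.linalg.norm(w[0]-w[1]).round(4),np.linalg.norm(w[2]-w[3]).round(4))
circ("LD",105,262,59,213,P,.023);circ("SD",467,579,442,552,P,.023)
quad("BAT",[(488,64),(573,64),(572,292),(488,292)],P,.023)
quad("SQB",[(123,357),(241,416),(178,535),(59,476)],P,.023)
circ("LW",536,683,366,513,F,.028);circ("SW",64,161,373,470,F,.028)
quad("BARW",[(248,431),(450,343),(480,404),(279,497)],F,.028)
quad("SQW",[(581,76),(687,132),(634,236),(529,177)],F,.028)
print("grips S,B,L,s",world(crop([(636,137),(383,412),(637,434),(120,415)],F),.06).round(4))
print("cam",-vision.camera_params("top")["R"].T@vision.camera_params("top")["t"])
E
```

```text
LD c [0.5813 0.2399 0.023 ] d 0.0638 0.0642
SD c [0.4347 0.0995 0.023 ] d 0.0444 0.0434
BAT c [0.564  0.0985 0.023 ] sides [34.8 94.5 33.8 94.4] ang [89.9  0.4 89.9  1. ]
SQB c [0.4554 0.2479 0.023 ] sides [53.6 52.4 53.4 52.8] ang [ 63.7 153.8  64.1 153.9]
LW c [ 0.4562 -0.2683  0.028 ] d 0.0585 0.0584
SW c [ 0.4638 -0.0709  0.028 ] d 0.0385 0.0385
BARW c [ 0.4647 -0.1712  0.028 ] sides [89.  26.8 89.1 28.5] ang [113.1  24.  114.3  23.9]
SQW c [ 0.5715 -0.2739  0.028 ] sides [48.1 49.2 47.9 48. ] ang [ 60.8 150.7  59.5 150.9]
grips S,B,L,s [[ 0.5718 -0.2741  0.06  ]
 [ 0.4646 -0.1711  0.06  ]
 [ 0.4559 -0.2678  0.06  ]
 [ 0.4637 -0.0706  0.06  ]]
cam [0.39929934 0.00957631 0.8321377 ]
```

Sizes and stem positions agree within 1–2 mm. First the bar.

```bash
python3 -c "
from h import *
go(.4647,-.1711,.13,23.9)"
```

```text
shift [-493.8 -536.8  101.4] turn [-0.002  0.001  0.725] now [0.2389 0.5226 0.2306] yaw 65.4 q6 -0.02 w 1.0 t 0.1 F [-0.7  0.2 -0. ]
```

```bash
python3 -m inch '0 -494 -537 101 0 0 0.725;0 -494 -537 101 0 0 0.725;0 -494 -537 101 0 0 0.725;0 -494 -537 101 0 0 0.725;0 -494 -537 101 0 0 0.725;0 -494 -537 101 0 0 0.725;0 -494 -537 101 0 0 0.725;0 -494 -537 101 0 0 0.725;0 -494 -537 101 0 0 0.725;0 -494 -537 101 0 0 0.725;0 -494 -537 101 0 0 0.725;0 -494 -537 101 0 0 0.725' 50; python3 -c "
from h import *
go(.4647,-.1711,.034,23.9)"
```

```text
time_s: 1.6
ee_pos: [0.4653, -0.1732, 0.1297]
eef_rot: [-1.715, -2.631, -0.0]
wrist_force: [0.5, -0.0, 0.6]
gripper_width: 0.497
finger_force: 0.0
shift [ 2.1  0.4 95.7] turn [-0.    -0.    -0.002] now [ 0.4653 -0.1732  0.1297] yaw 23.8 q6 -0.8 w 0.5 t 1.6 F [ 0.5 -0.   0.6]
```

```bash
python3 -m inch '0 0 0 0 0 0 0;0 0 0 40 0 0 0;0 0 0 70 0 0 0;0 0 0 86 0 0 0;0 0 0 96 0 0 0;0 0 0 96 0 0 0' ; python3 -c "
from h import *
import cv2
go(.4647,-.1711,.034,23.9)
for n in('scene',): cv2.imwrite('pics/b1.png',cv2.resize(vision.snapshot(n)[150:350,100:320,::-1],None,fx=3,fy=3))"
```

```text
time_s: 2.35
ee_pos: [0.4647, -0.1701, 0.034]
eef_rot: [-1.712, -2.633, 0.0]
wrist_force: [-0.2, 0.2, 0.8]
gripper_width: 0.502
finger_force: 0.0
shift [-1.  -0.4  0. ] turn [-0.001 -0.001  0.001] now [ 0.4647 -0.1701  0.034 ] yaw 23.9 q6 -0.79 w 0.5 t 2.4 F [-0.2  0.2  0.8]
```

View pics/b1.png

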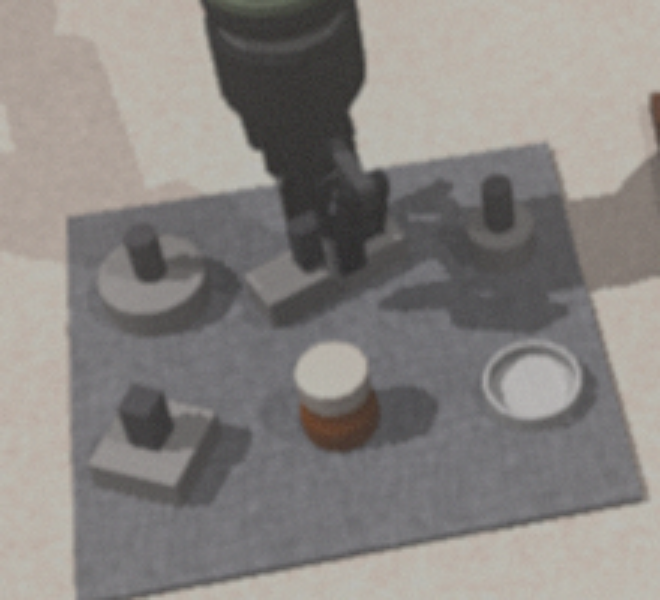

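The fingers straddle the fin (crop ~(330,240)) with clearance, so I'll close and lift.

```bash
python3 -m inch '0 -1 0 0 0 0 0;-1 -1 0 0 0 0 0;-1 -1 0 0 0 0 0;-1 -1 0 0 0 0 0;-1 -1 0 0 0 0 0;-1 -1 0 0 0 0 0;-1 -1 0 -5 0 0 0;-1 -1 0 -25 0 0 0;-1 -1 0 -60 0 0 0;-1 -1 0 -76 0 0 0;-1 -1 0 -76 0 0 0' 80; python3 -c "
from h import *
go(.564,.0985,.075,90.6)"
```

```text
time_s: 3.78
ee_pos: [0.4658, -0.1718, 0.1108]
eef_rot: [1.713, 2.632, 0.001]
wrist_force: [-0.9, -0.3, -4.7]
gripper_width: 0.145
finger_force: 78.7
shift [207.4 199.2  35.9] turn [ 1.000e-03  2.000e-03 -1.164e+00] now [ 0.4658 -0.1718  0.1108] yaw 23.9 q6 -0.79 w 0.15 t 3.8 F [-0.9 -0.3 -4.7]
```

```bash
python3 -m inch '-1 30 29 0 0 0 -0.15;-1 65 62 0 0 0 -0.33;-1 100 97 0 0 0 -0.51;-1 135 132 0 0 0 -0.69;-1 165 165 0 0 0 -0.87;-1 190 185 0 0 0 -1.03;-1 207 199 0 0 0 -1.164;-1 207 199 0 0 0 -1.164;-1 207 199 0 0 0 -1.164' ; python3 -c "
from h import *
import cv2
go(.564,.0985,.053,90.6)
cv2.imwrite('pics/b2.png',cv2.resize(vision.snapshot('top')[160:310,150:350,::-1],None,fx=4,fy=4))"
```

```text
time_s: 4.9
ee_pos: [0.5625, 0.0976, 0.109]
eef_rot: [0.014, -3.139, 0.001]
wrist_force: [0.2, -0.9, -4.6]
gripper_width: 0.144
finger_force: 79.0
shift [-1.6  1.  56. ] turn [-0.001 -0.003 -0.001] now [0.5625 0.0976 0.109 ] yaw 90.5 q6 -1.43 w 0.14 t 4.9 F [ 0.2 -0.9 -4.6]
```

View pics/b2.png

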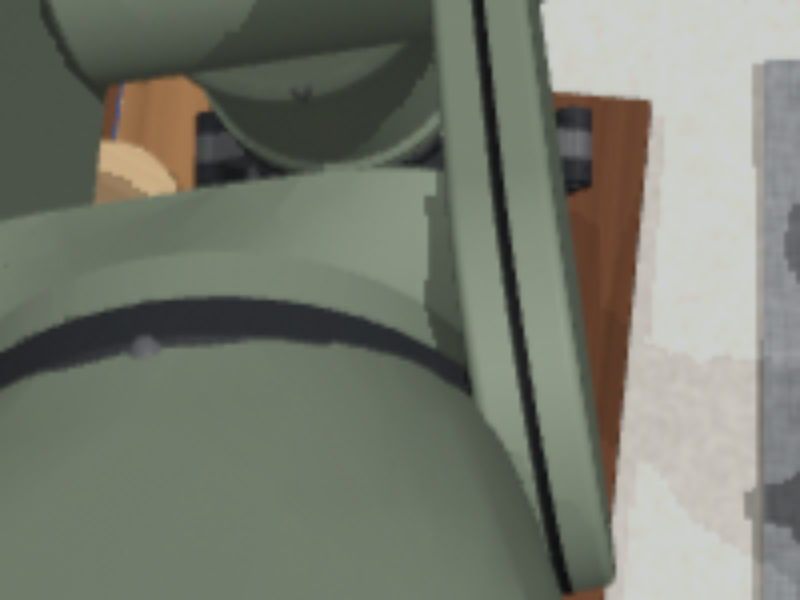

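The arm hides the batten from the top camera, so the view only shows the arm. I'll lower part way, settle and read the pose again.

```bash
python3 -m inch '-1 0 0 20 0 0 0;-1 0 0 40 0 0 0;-1 0 0 50 0 0 0;-1 0 0 50 0 0 0;-1 0 0 50 0 0 0' ; python3 -c "
from h import *
import cv2
go(.564,.0985,.051,90.6)
cv2.imwrite('pics/b3.png',cv2.resize(vision.snapshot('scene')[150:310,310:520,::-1],None,fx=3.7,fy=3.7))"
```

```text
time_s: 5.58
ee_pos: [0.5642, 0.098, 0.061]
eef_rot: [-0.015, 3.14, 0.0]
wrist_force: [0.3, 0.8, -4.3]
gripper_width: 0.146
finger_force: 78.9
shift [ 0.2  0.5 10. ] turn [ 0.     0.001 -0.001] now [0.5642 0.098  0.061 ] yaw 90.6 q6 -1.43 w 0.15 t 5.6 F [ 0.3  0.8 -4.3]
```

View pics/b3.png

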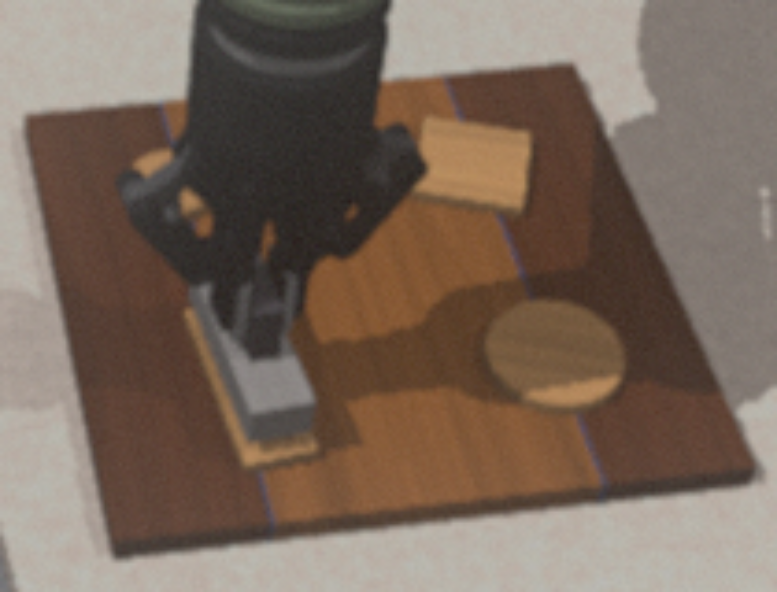

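The bar hangs aligned over the batten (crop ~(255,380)). Now a gentle final lowering.

```bash
python3 -m inch '-1 0 0.5 3 0 0 0;-1 0 0.5 6 0 0 0;-1 0 0.5 8 0 0 0;-1 0 0.5 9 0 0 0;-1 0 0.5 9.5 0 0 0;-1 0 0.5 10 0 0 0;-1 0 0.5 10.3 0 0 0;-1 0 0.5 10.3 0 0 0'
```

```text
time_s: 6.62
ee_pos: [0.5635, 0.0986, 0.0518]
eef_rot: [-0.016, 3.141, 0.0]
wrist_force: [-4.6, -1.0, 9.6]
gripper_width: 0.149
finger_force: 81.2
```

```bash
python3 -m inch '-0.5 0 0 0 0 0 0;-0.3 0 0 0 0 0 0;0 0 0 0 0 0 0;0 0 0 0 0 0 0;0 0 0 -20 0 0 0;0 0 0 -60 0 0 0;0 0 0 -85 0 0 0;0 0 0 -85 0 0 0' ; python3 -c "
from h import *
go(.5717,-.274,.13,150.6)"
```

```text
time_s: 7.62
ee_pos: [0.5649, 0.0988, 0.1369]
eef_rot: [-0.016, 3.137, 0.001]
wrist_force: [0.1, 0.6, -0.7]
gripper_width: 0.504
finger_force: 0.0
shift [  -2.9 -372.9    6.6] turn [5.000e-03 2.000e-03 2.094e+00] now [0.5649 0.0988 0.1369] yaw 90.6 q6 -1.43 w 0.5 t 7.6 F [ 0.1  0.6 -0.7]
```

```bash
python3 -m inch '0 0 -50 0 0 0 0.1;0 0 -110 3 0 0 0.2;0 -1 -172 6 0 0 0.3;0 -2 -234 7 0 0 0.4;0 -3 -296 7 0 0 0.5;0 -3 -350 7 0 0 0.524;0 -3 -373 7 0 0 0.524;0 -3 -373 7 0 0 0.524;0 -3 -373 40 0 0 0.524;0 -3 -373 70 0 0 0.524;0 -3 -373 80 0 0 0.524;0 -3 -373 80 0 0 0.524' ; python3 -c "
from h import *
go(.5717,-.274,.034,60.5)"
```

```text
time_s: 9.12
ee_pos: [0.5704, -0.273, 0.0546]
eef_rot: [-0.796, -3.038, -0.001]
wrist_force: [0.3, -0.1, -0.8]
gripper_width: 0.497
finger_force: 0.0
shift [-1.7 -0.3 20.6] turn [ 0.    -0.001  0.002] now [ 0.5704 -0.273   0.0546] yaw 60.6 q6 -1.52 w 0.5 t 9.1 F [ 0.3 -0.1 -0.8]
```

```bash
python3 -m inch '0 -1 0 12 0 0 0;0 -1 0 20 0 0 0;0 -1 0 20.5 0 0 0;-1 -1 0 20.5 0 0 0;-1 -1 0 20.5 0 0 0;-1 -1 0 20.5 0 0 0;-1 -1 0 20.5 0 0 0;-1 -1 0 20.5 0 0 0;-1 -1 0 15 0 0 0;-1 -1 0 -10 0 0 0;-1 -1 0 -60 0 0 0;-1 -1 0 -72 0 0 0' ; python3 -c "
from h import *
go(.4554,.2479,.125,63.9)"
```

```text
time_s: 10.62
ee_pos: [0.5726, -0.2756, 0.1294]
eef_rot: [0.797, 3.034, -0.002]
wrist_force: [0.4, -0.7, -4.3]
gripper_width: 0.189
finger_force: 78.9
shift [359.4 398.3   2.7] turn [ 0.     0.005 -0.058] now [ 0.5726 -0.2756  0.1294] yaw 60.6 q6 -1.52 w 0.19 t 10.6 F [ 0.4 -0.7 -4.3]
```

```bash
python3 -m inch '-1 25 28 0 0 0 -0.01;-1 62 69 0 0 0 -0.02;-1 103 114 0 0 0 -0.03;-1 144 160 0 0 0 -0.04;-1 185 205 0 0 0 -0.058;-1 226 250 0 0 0 -0.058;-1 267 296 0 0 0 -0.058;-1 308 341 0 0 0 -0.058;-1 340 377 0 0 0 -0.058;-1 359 398 0 0 0 -0.058;-1 359 398 0 0 0 -0.058;-1 359 398 0 0 0 -0.058' ; python3 -c "
from h import *
go(.4554,.2479,.061,63.9)"
```

```text
time_s: 12.12
ee_pos: [0.4534, 0.2473, 0.1258]
eef_rot: [-0.709, -3.059, 0.004]
wrist_force: [-0.1, -1.1, -5.2]
gripper_width: 0.192
finger_force: 79.1
shift [-1.6  1.6 64.8] turn [-0.003 -0.001  0.   ] now [0.4534 0.2473 0.1258] yaw 63.9 q6 -0.64 w 0.19 t 12.1 F [-0.1 -1.1 -5.2]
```

```bash
python3 -m inch '-1 -1 1 20 0 0 0;-1 -1 1 45 0 0 0;-1 -1 1 60 0 0 0;-1 -1 1 65 0 0 0;-1 -1 1 65 0 0 0;-1 -1 1 65 0 0 0' ; python3 -c "
from h import *
import cv2
go(.4554,.2479,.051,63.9)
cv2.imwrite('pics/s3.png',cv2.resize(vision.snapshot('scene')[150:310,310:520,::-1],None,fx=3.7,fy=3.7))"
```

```text
time_s: 12.88
ee_pos: [0.4562, 0.2489, 0.0628]
eef_rot: [0.71, 3.059, 0.002]
wrist_force: [0.4, -0.1, -4.8]
gripper_width: 0.194
finger_force: 79.0
shift [ 0.3 -1.3 11.8] turn [ 0.001  0.001 -0.   ] now [0.4562 0.2489 0.0628] yaw 63.9 q6 -0.64 w 0.19 t 12.9 F [ 0.4 -0.1 -4.8]
```

View pics/s3.png

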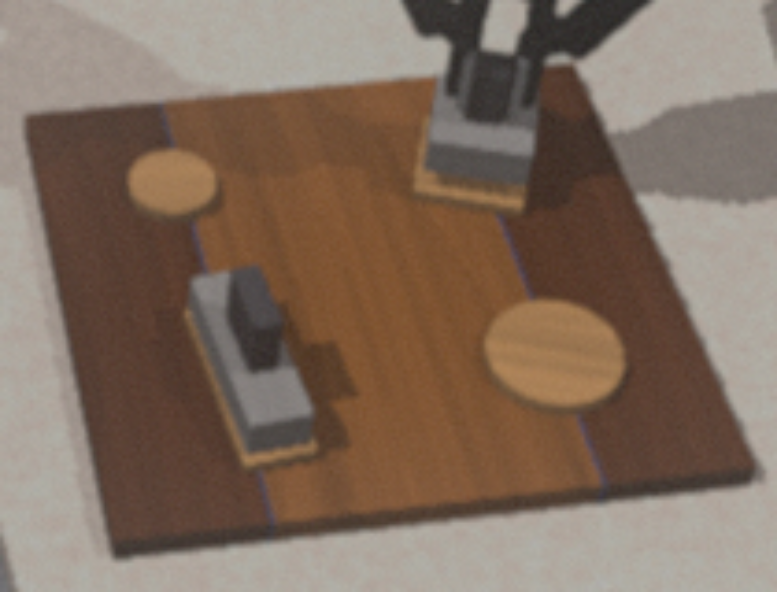

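The bar stands well on the batten. The square weight hangs aligned over its block, at crop ~(480,150). Lowering it now.

```bash
python3 -m inch '-1 0 -1 4 0 0 0;-1 0 -1 7 0 0 0;-1 0 -1 9 0 0 0;-1 0 -1 10 0 0 0;-1 0 -1 10.5 0 0 0;-1 0 -1 11 0 0 0;-1 0 -1 11.5 0 0 0;-1 0 -1 11.8 0 0 0;-1 0 -1 11.8 0 0 0'
```

```text
time_s: 14.05
ee_pos: [0.4551, 0.2479, 0.0519]
eef_rot: [0.71, 3.06, 0.001]
wrist_force: [-4.4, -1.7, 10.4]
gripper_width: 0.191
finger_force: 81.3
```

```bash
python3 -m inch '-0.5 0 0 0 0 0 0;-0.3 0 0 0 0 0 0;0 0 0 0 0 0 0;0 0 0 0 0 0 0;0 0 0 -20 0 0 0;0 0 0 -60 0 0 0;0 0 0 -80 0 0 0;0 0 0 -80 0 0 0' ; python3 -c "
from h import *
go(.4560,-.268,.13)"
```

```text
time_s: 15.05
ee_pos: [0.4561, 0.2483, 0.1316]
eef_rot: [0.709, 3.058, 0.004]
wrist_force: [-0.5, -0.5, -0.3]
gripper_width: 0.498
finger_force: 0.0
shift [-227.2 -463.7    0.6] turn [ 0.003  0.002 -0.   ] now [0.4561 0.2483 0.1316] yaw 63.9 q6 -0.64 w 0.5 t 15.1 F [-0.5 -0.5 -0.3]
```

```bash
python3 -m inch '0 -20 -41 0 0 0 0;0 -45 -92 0 0 0 0;0 -72 -147 0 0 0 0;0 -99 -202 0 0 0 0;0 -126 -257 0 0 0 0;0 -153 -312 0 0 0 0;0 -180 -367 0 0 0 0;0 -207 -422 0 0 0 0;0 -227 -464 0 0 0 0;0 -227 -464 30 0 0 0;0 -227 -464 70 0 0 0;0 -227 -464 75 0 0 0' ; python3 -c "
from h import *
go(.4560,-.268,.034)"
```

```text
time_s: 16.55
ee_pos: [0.4521, -0.2673, 0.0517]
eef_rot: [-0.709, -3.053, -0.004]
wrist_force: [0.7, -0.5, -0.2]
gripper_width: 0.499
finger_force: 0.0
shift [-3.9  1.1 17.7] turn [ 0.001 -0.008  0.   ] now [ 0.4521 -0.2673  0.0517] yaw 63.9 q6 -1.67 w 0.5 t 16.6 F [ 0.7 -0.5 -0.2]
```

```bash
python3 -m inch '0 0 0 5 0 0 0;0 0 0 10 0 0 0;0 0 0 10 0 0 0;0 0 0 10 0 0 0' ; python3 -c "
from h import *
go(.4560,-.268,.034)"
```

```text
time_s: 17.05
ee_pos: [0.4551, -0.2689, 0.0459]
eef_rot: [0.709, 3.059, -0.001]
wrist_force: [0.1, 0.2, 0.0]
gripper_width: 0.496
finger_force: 0.0
shift [-0.4  1.2 11.9] turn [-0.     0.001  0.   ] now [ 0.4551 -0.2689  0.0459] yaw 63.9 q6 -1.67 w 0.5 t 17.1 F [0.1 0.2 0. ]
```

```bash
python3 -m inch '0 -0.4 1.2 8 0 0 0;0 -0.4 1.2 12 0 0 0;0 -0.4 1.2 12 0 0 0;-1 -0.4 1.2 12 0 0 0;-1 -0.4 1.2 12 0 0 0;-1 -0.4 1.2 12 0 0 0;-1 -0.4 1.2 12 0 0 0;-1 -0.4 1.2 12 0 0 0;-1 -0.4 1.2 7 0 0 0;-1 -0.4 1.2 -20 0 0 0;-1 -0.4 1.2 -70 0 0 0;-1 -0.4 1.2 -86 0 0 0' ; python3 -c "
from h import *
go(.5813,.2399,.132)"
```

```text
time_s: 18.55
ee_pos: [0.4564, -0.2685, 0.1332]
eef_rot: [0.709, 3.057, -0.002]
wrist_force: [-0.3, 0.4, -6.9]
gripper_width: 0.185
finger_force: 78.5
shift [111.6 511.4   0.6] turn [-0.     0.003  0.   ] now [ 0.4564 -0.2685  0.1332] yaw 63.9 q6 -1.67 w 0.18 t 18.6 F [-0.3  0.4 -6.9]
```

```bash
python3 -m inch '-1 8 36 0 0 0 0;-1 19 88 0 0 0 0;-1 32 147 0 0 0 0;-1 45 206 0 0 0 0;-1 58 265 0 0 0 0;-1 71 324 0 0 0 0;-1 84 383 0 0 0 0;-1 96 440 0 0 0 0;-1 106 485 0 0 0 0;-1 111.6 511.4 0 0 0 0;-1 111.6 511.4 0 0 0 0;-1 111.6 511.4 0 0 0 0' ; python3 -m inch '-1 0 0 20 0 0 0;-1 0 0 45 0 0 0;-1 0 0 65 0 0 0;-1 0 0 70 0 0 0;-1 0 0 70 0 0 0;-1 0 0 70 0 0 0'; python3 -c "
from h import *
go(.5813,.2399,.051)"
```

```text
time_s: 20.05
ee_pos: [0.5795, 0.2397, 0.1299]
eef_rot: [-0.709, -3.058, 0.004]
wrist_force: [0.0, -0.8, -6.6]
gripper_width: 0.18
finger_force: 79.0
time_s: 20.8
ee_pos: [0.5812, 0.2405, 0.0623]
eef_rot: [0.71, 3.059, 0.002]
wrist_force: [0.0, -0.5, -5.9]
gripper_width: 0.18
finger_force: 79.2
shift [-0.3 -0.5 11.3] turn [ 0.002  0.001 -0.   ] now [0.5812 0.2405 0.0623] yaw 63.9 q6 -0.74 w 0.18 t 20.8 F [ 0.  -0.5 -5.9]
```

```bash
python3 -m inch '-1 0 -0.5 4 0 0 0;-1 0 -0.5 7 0 0 0;-1 0 -0.5 8.5 0 0 0;-1 0 -0.5 9.5 0 0 0;-1 0 -0.5 10 0 0 0;-1 0 -0.5 10.5 0 0 0;-1 0 -0.5 11 0 0 0;-1 0 -0.5 11.4 0 0 0;-1 0 -0.5 11.4 0 0 0'
```

```text
time_s: 21.92
ee_pos: [0.5804, 0.2401, 0.0505]
eef_rot: [0.71, 3.06, 0.001]
wrist_force: [-1.1, 0.1, 0.5]
gripper_width: 0.179
finger_force: 79.9
```

```bash
python3 -m inch '-0.5 0 0 0 0 0 0;-0.3 0 0 0 0 0 0;0 0 0 0 0 0 0;0 0 0 0 0 0 0;0 0 0 -20 0 0 0;0 0 0 -60 0 0 0;0 0 0 -80 0 0 0;0 0 0 -80 0 0 0' ; python3 -c "
from h import *
go(.4637,-.0707,.13)"
```

```text
time_s: 22.92
ee_pos: [0.5813, 0.2405, 0.1316]
eef_rot: [0.709, 3.057, 0.004]
wrist_force: [0.7, 0.3, -0.6]
gripper_width: 0.496
finger_force: 0.0
shift [ -31.3 -331.2    0.6] turn [ 0.003  0.003 -0.   ] now [0.5813 0.2405 0.1316] yaw 63.9 q6 -0.74 w 0.5 t 22.9 F [ 0.7  0.3 -0.6]
```

```bash
python3 -m inch '0 -4 -40 0 0 0 0;0 -9 -95 0 0 0 0;0 -15 -155 0 0 0 0;0 -20 -215 0 0 0 0;0 -26 -275 0 0 0 0;0 -31 -320 0 0 0 0;0 -31 -331 0 0 0 0;0 -31 -331 30 0 0 0;0 -31 -331 60 0 0 0;0 -31 -331 80 0 0 0;0 -31 -331 80 0 0 0;0 -31 -331 80 0 0 0' ; python3 -c "
from h import *
go(.4637,-.0707,.034)"
```

```text
time_s: 24.42
ee_pos: [0.463, -0.0704, 0.05]
eef_rot: [0.709, 3.06, 0.0]
wrist_force: [-0.2, 0.1, 0.3]
gripper_width: 0.498
finger_force: 0.0
shift [-0.8  0.1 16. ] turn [ 0.  0. -0.] now [ 0.463  -0.0704  0.05  ] yaw 63.9 q6 -1.29 w 0.5 t 24.4 F [-0.2  0.1  0.3]
```

```bash
python3 -m inch '0 -0.8 0 10 0 0 0;0 -0.8 0 16 0 0 0;0 -0.8 0 16 0 0 0;-1 -0.8 0 16 0 0 0;-1 -0.8 0 16 0 0 0;-1 -0.8 0 16 0 0 0;-1 -0.8 0 16 0 0 0;-1 -0.8 0 16 0 0 0;-1 -0.8 0 11 0 0 0;-1 -0.8 0 -15 0 0 0;-1 -0.8 0 -65 0 0 0;-1 -0.8 0 -80 0 0 0' ; python3 -c "
from h import *
go(.4347,.0995,.130)"
```

```text
time_s: 25.92
ee_pos: [0.4643, -0.0715, 0.1322]
eef_rot: [0.709, 3.056, 0.0]
wrist_force: [-0.5, -0.1, -2.4]
gripper_width: 0.184
finger_force: 78.4
shift [101.9 140.5   2. ] turn [ 0.001  0.004 -0.   ] now [ 0.4643 -0.0715  0.1322] yaw 63.9 q6 -1.29 w 0.18 t 25.9 F [-0.5 -0.1 -2.4]
```

```bash
python3 -m inch '-1 25 34 0 0 0 0;-1 55 76 0 0 0 0;-1 85 117 0 0 0 0;-1 101 140 0 0 0 0;-1 101 140 0 0 0 0;-1 101 140 20 0 0 0;-1 101 140 45 0 0 0;-1 101 140 62 0 0 0;-1 101 140 68 0 0 0;-1 101 140 68 0 0 0;-1 101 140 68 0 0 0' ; python3 -c "
from h import *
go(.4347,.0995,.051)"
```

```text
time_s: 27.3
ee_pos: [0.4347, 0.0988, 0.0624]
eef_rot: [0.71, 3.059, 0.001]
wrist_force: [-0.5, 0.3, -2.4]
gripper_width: 0.181
finger_force: 78.6
shift [ 0.3  0.6 11.4] turn [ 0.001  0.001 -0.   ] now [0.4347 0.0988 0.0624] yaw 63.9 q6 -0.92 w 0.18 t 27.3 F [-0.5  0.3 -2.4]
```

```bash
python3 -m inch '-1 0.3 0.6 4 0 0 0;-1 0.3 0.6 7 0 0 0;-1 0.3 0.6 8.5 0 0 0;-1 0.3 0.6 9.5 0 0 0;-1 0.3 0.6 10 0 0 0;-1 0.3 0.6 10.5 0 0 0;-1 0.3 0.6 11 0 0 0;-1 0.3 0.6 11.4 0 0 0;-1 0.3 0.6 11.4 0 0 0'
```

```text
time_s: 28.42
ee_pos: [0.4342, 0.0997, 0.0511]
eef_rot: [0.71, 3.06, 0.0]
wrist_force: [-0.6, 0.7, 5.9]
gripper_width: 0.182
finger_force: 79.7
```

```bash
python3 -m inch '-0.5 0 0 0 0 0 0;-0.3 0 0 0 0 0 0;0 0 0 0 0 0 0;0 0 0 0 0 0 0;0 0 0 -20 0 0 0;0 0 0 -60 0 0 0;0 0 0 -120 0 0 0;0 0 0 -150 0 0 0' ; python3 -c "
from h import *
go(.25,.50,.21)"
```

```text
time_s: 29.42
ee_pos: [0.4352, 0.0999, 0.2034]
eef_rot: [0.709, 3.056, 0.003]
wrist_force: [0.3, 0.9, 0.5]
gripper_width: 0.5
finger_force: 0.0
shift [342.4 277.8  -7. ] turn [ 0.003  0.004 -0.   ] now [0.4352 0.0999 0.2034] yaw 63.9 q6 -0.92 w 0.5 t 29.4 F [0.3 0.9 0.5]
```

```bash
python3 -m inch '0 40 33 -7 0 0 0;0 85 69 -7 0 0 0;0 130 105 -7 0 0 0;0 175 142 -7 0 0 0;0 220 178 -7 0 0 0;0 265 215 -7 0 0 0;0 310 251 -7 0 0 0;0 342 278 -7 0 0 0;0 342 278 -7 0 0 0;0 342 278 -7 0 0 0' ; python3 -c "
from h import *
import cv2
im=vision.snapshot('top')[:,:,::-1]; cv2.imwrite('pics/top9.png',im)
cv2.imwrite('pics/panel9.png',cv2.resize(im[180:324,130:310],None,fx=4,fy=4,interpolation=cv2.INTER_CUBIC))
cv2.imwrite('pics/felt9.png',cv2.resize(vision.snapshot('scene')[140:350,110:510,::-1],None,fx=2,fy=2))"
```

```text
time_s: 30.68
ee_pos: [0.2493, 0.4991, 0.207]
eef_rot: [0.709, 3.06, -0.002]
wrist_force: [0.4, -0.9, 0.3]
gripper_width: 0.498
finger_force: 0.0
```

View pics/panel9.png

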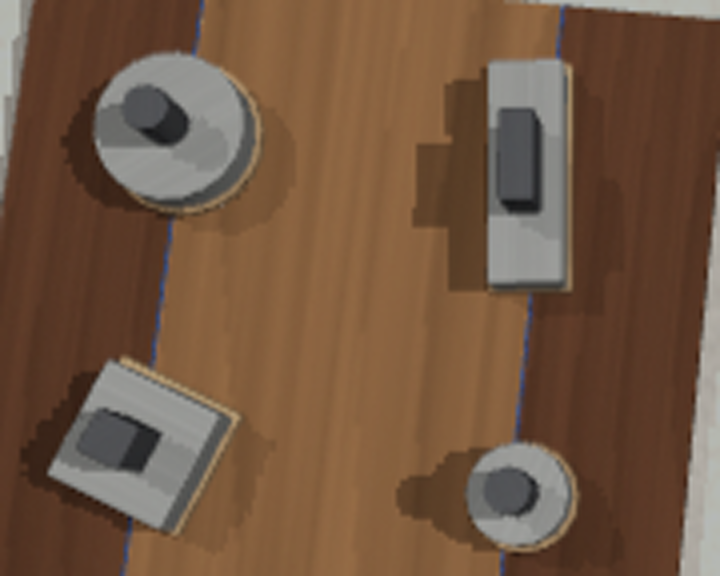

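View pics/felt9.png

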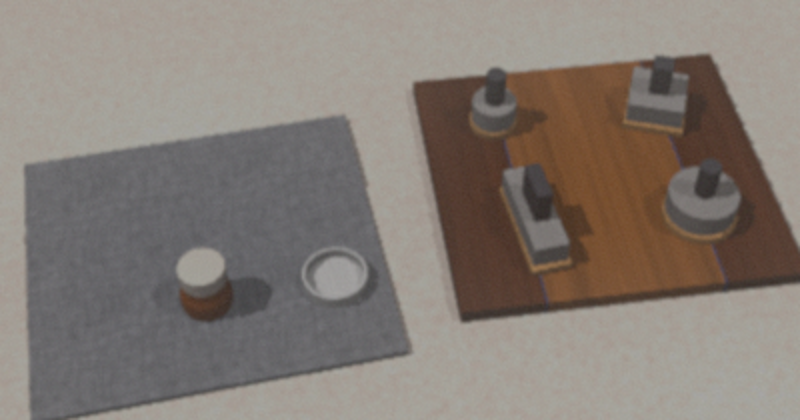

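All four weights stand on their blocks, and the jar and lid have not moved. A numeric check of the centres, with the plate tops at z = 45 mm:

```bash
python3 - <<'E'
from h import *
P=(130,180)
for n,c,z,t in(("L",[(95,128),(248,128),(171.5,53),(171.5,203)],.045,(.5813,.2399)),("S",[(467,496),(572,496),(519,443),(519,549)],.045,(.4347,.0995)),
 ("bar",[(488,60),(565,59),(566,284),(488,287)],.045,(.564,.0985)),("sq",[(112,360),(225,413),(164,531),(48,472)],.045,(.4554,.2479)),
 ("gripsL",[(148,104)],.077,(.5813,.2399)),("gS",[(509,490)],.077,(.4347,.0995)),("gb",[(518,156)],.077,(.564,.0985)),("gq",[(109,436)],.077,(.4554,.2479))):
    w=world(crop(c,P),z); e=np.diff(np.r_[w,w[:1]],axis=0)
    print(n,((w.mean(0)[:2]-t)*1000).round(1),(np.degrees(np.arctan2(e[:,1],e[:,0]))%180).round(1))
E
```

```text
L [-1.7 -1.4] [89.9 45.8  2.4 46.1]
S [-0.6 -1. ] [89.8 45.4  0.9 45.1]
bar [-2.3 -1. ] [90.7  0.9 92.1  1. ]
sq [-0.8 -1.4] [ 65.1 154.4  63.5 152.5]
gripsL [ 0.3 -1.4] [0.]
gS [ 0.2 -0.8] [0.]
gb [-2.9 -1.1] [0.]
gq [-0.2 -0.5] [0.]
```

The bar looks about 2.5 mm short of centre along its length. I'll cross-check with the scene camera before deciding.

```bash
python3 - <<'E'
from h import *
import cv2
a=cv2.imread("pics/scene0.png"); b=vision.snapshot("scene")[:,:,::-1]
s=(slice(215,285),slice(350,405))
c=np.hstack([cv2.resize(np.ascontiguousarray(i[s]),None,fx=7,fy=7,interpolation=cv2.INTER_CUBIC) for i in(a,b)])
cv2.imwrite("pics/cmp.png",c)
p=vision.camera_params("scene")
def pix(x,y,z):
    v=p["R"]@[x,y,z]+p["t"]; return ((v[:2]/v[2]*p["fx"]+[p["cx"],p["cy"]]-[350,215]+.5)*7-.5).round(1)
print("bar top corners expected if centred",[pix(.564+i*.045,.0985+j*.015,.045) for i,j in((1,1),(1,-1),(-1,1),(-1,-1))])
print("batten top expected",[pix(.564+i*.047,.0985+j*.017,.023) for i,j in((1,1),(1,-1),(-1,1),(-1,-1))])
print("px per mm x",pix(.565,.0985,.045)-pix(.564,.0985,.045))
E
```

```text
bar top corners expected if centred [array([317.1, 325.5]), array([192. , 349.1]), array([199.7,  45.1]), array([81. , 66.1])]
batten top expected [array([318.4, 390.1]), array([178.7, 416.8]), array([197.8,  98.6]), array([ 65.5, 122.2])]
px per mm x [1.3 3.1]
```

View pics/cmp.png

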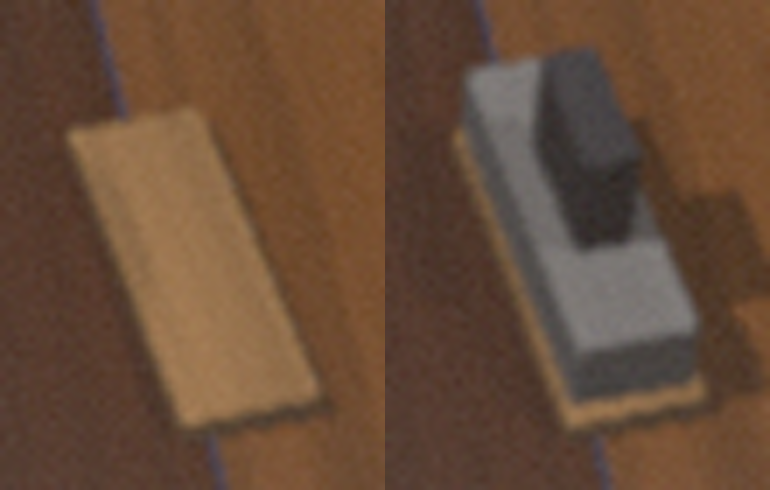

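Both cameras put the bar 2–3 mm off towards −x. There is plenty of time, so I'll regrip it lightly and slide it +2.5 mm without lifting it off the batten.

```bash
python3 -c "
from h import *
go(.5637,.0987,.13,90.6)"
```

```text
shift [-458.2 -220.4   77.6] turn [-0.     0.    -0.468] now [0.2499 0.4987 0.2075] yaw 63.8 q6 -0.03 w 0.5 t 30.8 F [-0.3 -0.1 -0.8]
```

```bash
python3 -m inch '0 -40 -19 0 0 0 -0.04;0 -90 -43 0 0 0 -0.09;0 -145 -70 10 0 0 -0.14;0 -200 -96 20 0 0 -0.2;0 -255 -123 30 0 0 -0.26;0 -310 -149 40 0 0 -0.32;0 -365 -176 50 0 0 -0.38;0 -415 -200 60 0 0 -0.43;0 -458 -220 70 0 0 -0.468;0 -458 -220 78 0 0 -0.468;0 -458 -220 78 0 0 -0.468;0 -458 -220 78 0 0 -0.468' ; python3 -m inch '0 0 0 30 0 0 0;0 0 0 55 0 0 0;0 0 0 65 0 0 0;0 0 0 65 0 0 0;0 0 0 65 0 0 0'; python3 -c "
from h import *
go(.5637,.0987,.052,90.6)"
```

```text
time_s: 32.33
ee_pos: [0.5631, 0.1014, 0.1299]
eef_rot: [-0.02, 3.141, 0.001]
wrist_force: [0.4, 0.3, 1.2]
gripper_width: 0.502
finger_force: 0.0
time_s: 32.95
ee_pos: [0.5645, 0.1011, 0.0656]
eef_rot: [-0.02, 3.139, 0.001]
wrist_force: [0.3, -0.4, -0.5]
gripper_width: 0.5
finger_force: 0.0
shift [ 0.9 -2.4 13.6] turn [0.    0.002 0.002] now [0.5645 0.1011 0.0656] yaw 90.7 q6 -1.43 w 0.5 t 33.0 F [ 0.3 -0.4 -0.5]
```

```bash
python3 -m inch '0 0.9 -2.4 6 0 0 0;0 0.9 -2.4 11 0 0 0;0 0.9 -2.4 13 0 0 0;0 0.9 -2.4 13 0 0 0;-1 0.9 -2.4 13 0 0 0;-1 0.9 -2.4 13 0 0 0;-1 0.9 -2.4 13 0 0 0;-1 0.9 -2.4 13 0 0 0;-1 0.9 -2.4 13 0 0 0' 40; python3 -c "
from h import *
go(.5662,.0987,.052,90.6)"
```

```text
time_s: 34.08
ee_pos: [0.5631, 0.0983, 0.0517]
eef_rot: [-0.019, 3.141, 0.0]
wrist_force: [1.0, 1.1, 2.6]
gripper_width: 0.158
finger_force: 39.8
shift [-3.1  0.3 -0.3] turn [0.    0.001 0.002] now [0.5631 0.0983 0.0517] yaw 90.7 q6 -1.43 w 0.16 t 34.1 F [1.  1.1 2.6]
```

```bash
python3 -m inch '-1 -0.7 0 0 0 0 0;-1 -1.4 0.2 0 0 0 0;-1 -2 0.3 0 0 0 0;-1 -2.6 0.3 0 0 0 0;-1 -2.6 0.3 0 0 0 0;-1 -2.6 0.3 0 0 0 0' ; python3 -m inch '-0.5 0 0 0 0 0 0;-0.3 0 0 0 0 0 0;0 0 0 0 0 0 0;0 0 0 0 0 0 0;0 0 0 -20 0 0 0;0 0 0 -60 0 0 0;0 0 0 -120 0 0 0;0 0 0 -150 0 0 0' ; python3 -c "
from h import *
go(.25,.50,.21)"
```

```text
time_s: 34.83
ee_pos: [0.5631, 0.0984, 0.0517]
eef_rot: [0.019, -3.137, 0.001]
wrist_force: [-7.1, 0.0, 8.5]
gripper_width: 0.149
finger_force: 40.9
time_s: 35.83
ee_pos: [0.5667, 0.0987, 0.2048]
eef_rot: [-0.019, 3.136, 0.001]
wrist_force: [0.5, -0.3, -0.5]
gripper_width: 0.5
finger_force: 0.0
shift [311.8 405.1  -6.5] turn [ 0.001  0.005 -0.   ] now [0.5667 0.0987 0.2048] yaw 90.7 q6 -1.43 w 0.5 t 35.8 F [ 0.5 -0.3 -0.5]
```

The bar stuck: the TCP stayed at x = 0.5631 with −7 N on the wrist. I'll check numerically that it hasn't moved, then retry with less load on it.

```bash
cat >> h.py <<'E'
def barshift():
    import cv2
    a=cv2.imread("pics/cmp.png"); a=cv2.resize(a[:,385:],(55,70),interpolation=cv2.INTER_AREA)[30:66,15:50]
    b=vision.snapshot("scene")[215:285,350:405,::-1][30:66,15:50]
    w,c=np.eye(2,3,dtype=np.float32),(3,60,1e-5)
    g=lambda i:cv2.cvtColor(np.ascontiguousarray(i),cv2.COLOR_BGR2GRAY)
    m=np.zeros((36,35),np.uint8); m[2:28,8:30]=255
    cc,w=cv2.findTransformECC(g(a),g(b),w,cv2.MOTION_TRANSLATION,c,m,3); print("px shift",w[:,2].round(2),cc,"(0.19,0.44 px per mm +x)")
E
python3 -c "
from h import *
barshift(); go(.5635,.0987,.0517)"
```

```text
px shift [0.08 0.06] 0.9991860455159155 (0.19,0.44 px per mm +x)
shift [  6.5  -0.5 156.3] turn [ 0.002  0.011 -0.   ] now [0.5683 0.099  0.2081] yaw 90.7 q6 -1.43 w 0.5 t 35.9 F [ 1.1 -0.1  1.9]
```

```bash
python3 -m inch '0 2 0 40 0 0 0;0 2 0 90 0 0 0;0 2 0 130 0 0 0;0 2 0 145 0 0 0;0 2 0 149 0 0 0;0 2 0 149 0 0 0;-1 2 0 149 0 0 0;-1 2 0 149 0 0 0;-1 2 0 149 0 0 0;-1 2 0 149 0 0 0;-1 2 0 149 0 0 0' 60; python3 -m inch '-1 0 0 -0.6 0 0 0;-1 0 0 -0.6 0 0 0'; python3 -m inch '-1 0 0 -0.4 0 0 0;-1 0 0 -0.4 0 0 0'
```

```text
time_s: 37.25
ee_pos: [0.5644, 0.0985, 0.0538]
eef_rot: [-0.019, 3.139, 0.0]
wrist_force: [-0.7, -0.9, 7.2]
gripper_width: 0.148
finger_force: 59.9
time_s: 37.5
ee_pos: [0.5643, 0.0985, 0.0538]
eef_rot: [-0.019, 3.139, 0.0]
wrist_force: [1.0, -1.6, 5.4]
gripper_width: 0.15
finger_force: 59.7
time_s: 37.75
ee_pos: [0.5643, 0.0985, 0.0538]
eef_rot: [-0.019, 3.14, 0.0]
wrist_force: [2.7, -2.0, 4.4]
gripper_width: 0.149
finger_force: 59.5
```

```bash
python3 -m inch '-1 0 0 -1 0 0 0;-1 0 0 -1.5 0 0 0;-1 0 0 -2 0 0 0;-1 0 0 -2 0 0 0'; python3 -m inch '-1 -1 0 0 0 0 0;-1 -2 0 0 0 0 0;-1 -2 0 0 0 0 0'
```

```text
time_s: 38.25
ee_pos: [0.5623, 0.0985, 0.0546]
eef_rot: [0.019, -3.139, 0.0]
wrist_force: [0.6, -0.6, -5.7]
gripper_width: 0.15
finger_force: 58.4
time_s: 38.62
ee_pos: [0.5656, 0.0986, 0.0554]
eef_rot: [-0.019, 3.142, 0.0]
wrist_force: [-0.3, -0.3, -3.6]
gripper_width: 0.153
finger_force: 58.4
```

```bash
python3 -m inch '-1 -1 0 0 0 0 0;-1 -1 0 0 0 0 0;-1 -1 0 0 0 0 0'; python3 -m inch '-1 0 0 0.5 0 0 0;-1 0 0 1 0 0 0;-1 0 0 1.5 0 0 0;-1 0 0 1.8 0 0 0;-1 0 0 1.8 0 0 0'
```

```text
time_s: 39.0
ee_pos: [0.5665, 0.0986, 0.0554]
eef_rot: [-0.019, 3.142, 0.0]
wrist_force: [0.5, 1.0, -4.1]
gripper_width: 0.15
finger_force: 58.4
time_s: 39.62
ee_pos: [0.5664, 0.0986, 0.0539]
eef_rot: [-0.019, 3.141, 0.0]
wrist_force: [-2.2, -0.4, -2.7]
gripper_width: 0.151
finger_force: 58.8
```

```bash
python3 -m inch '-1 0 0 0.4 0 0 0;-0.5 0 0 0.4 0 0 0;-0.3 0 0 0 0 0 0;0 0 0 0 0 0 0;0 0 0 0 0 0 0;0 0 0 -20 0 0 0;0 0 0 -60 0 0 0;0 0 0 -120 0 0 0;0 0 0 -150 0 0 0;0 0 0 -150 0 0 0' ; python3 -c "
from h import *
barshift();go(.25,.50,.21)"
```

```text
time_s: 40.88
ee_pos: [0.568, 0.0989, 0.2064]
eef_rot: [-0.019, 3.135, 0.002]
wrist_force: [0.4, -0.0, 0.2]
gripper_width: 0.5
finger_force: 0.0
px shift [0.76 1.01] 0.9975215768374635 (0.19,0.44 px per mm +x)
shift [311.7 405.2  -6.2] turn [ 0.     0.002 -0.   ] now [0.5667 0.0986 0.2042] yaw 90.7 q6 -1.43 w 0.5 t 40.9 F [ 0.  -0.9 -1.3]
```

```bash
python3 -m inch '0 31 40 -5 0 0 0;0 66 86 -5 0 0 0;0 104 135 -5 0 0 0;0 142 184 -5 0 0 0;0 180 233 -5 0 0 0;0 218 282 -5 0 0 0;0 256 331 -5 0 0 0;0 290 376 -5 0 0 0;0 312 405 -5 0 0 0;0 312 405 -5 0 0 0;0 312 405 -5 0 0 0' ; python3 -c "
from h import *
import cv2
im=vision.snapshot('top')[:,:,::-1]
cv2.imwrite('pics/end.png',cv2.resize(np.ascontiguousarray(im[180:324,130:310]),None,fx=4,fy=4,interpolation=cv2.INTER_CUBIC))"
```

```text
time_s: 42.3
ee_pos: [0.2494, 0.4987, 0.2071]
eef_rot: [0.02, -3.14, 0.005]
wrist_force: [-0.2, -0.5, 0.3]
gripper_width: 0.498
finger_force: 0.0
```

View pics/end.png

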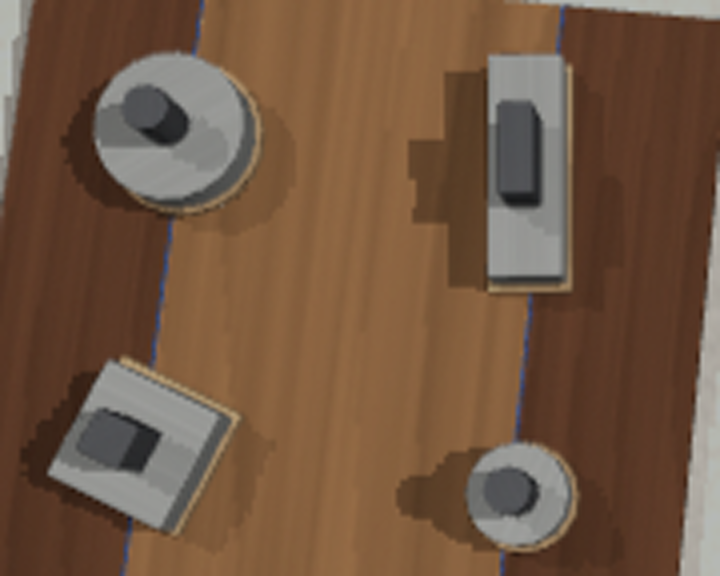

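The bar now spans rows 54–278 in the crop and is centred on the batten with the wood rim showing at its lower end. The other three weights have not moved. Handing in.

```bash
python3 -c "
from bench import ctrl
print(ctrl.job_done())"
```

```text
the job is handed in; nothing more can be done
None
```

All four weights are on their matching blocks, within about 2 mm of centre by my camera readings, and the jar and tin lid were left alone; the bar went on first, but I regripped it at the end to slide it about 2.5 mm along the batten, and it may have come up about 1 mm as it moved.

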